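# Stop-button check at the flatbed printer's bench

## Robot

A 7-joint arm with a two-finger parallel gripper is mounted at the origin on the work surface. World frame = base frame: x ahead of the robot, y to its left, z up, the work surface at z = 0. Lengths are in mm, angles in rad, forces in N, time in s.
With the tool pointing down it reaches from about 425 to 950 mm from the base axis. Payload 4.7 kg.
Tool frame: the origin (TCP) lies at the very end of the fingers, on their centre line; the grasp point (between the pads) lies 19 mm behind it; y points along the fingers, z is the direction in which the jaws open and shut, and the axes are right-handed (so a half turn about y gives the same grasp; the last joint's range is limited). The gripper opens to 85 mm and grips with 20 to 120 N. Pads are 22 mm wide; open, the fingers measure 114 mm over their backs; the gripper's body (76 mm by 85 mm) begins 54 mm behind the grasp point. The pads swing forward as they close: fully open they stand 13 mm farther back than shut.
Start: joints at [1.203, 0.469, -0.049, 1.532, 0.024, 1.141, -0.082], TCP at [224.387, -636.631, 231.335] pointing down, gripper open.
Joint ranges: [-2.59, 2.59], [-0.33, 1.99], [-1.39, 1.29], [0.1, 2.45], [-1.04, 4.18], [0.21, 1.99], [-2.66, 2.66]. Speed limits (rad/s): [2.57, 2.57, 3.14, 3.14, 3.14, 3.14, 3.14].

## Interface

Orientations are given as a unit quaternion [w, x, y, z].
In Python, from station import readout, eyes, ctrl gives the robot as it stands.
- The arm moves only by the tool step_arm, never from a script. Its argument "motion" is a list of rows, each a list of 3 entries, a list of its own where there are three numbers: the finger opening in mm, from 0 to 85.4, then the shift along the tool's x, y, z in mm, then the turn about the tool's y in degrees. In form: [[hand, [x, y, z], twist], ...]. A call has 1 to 12 rows; each row shifts and turns the commanded pose from where the row before left it, along the tool's axes as they then stand; what a row does not reach is not made up. A row lasts 1/10 s, in which the tool goes at most 50 mm and 8.59 degrees, less where a joint would pass 70% of its speed; a pose out of reach is approached as far as the arm can. A call with a gripper value outside its range is refused whole. The fingers move at their own pace and stop on an object; "force" is the grip in N (left out, the last holds). Time passes only in rows, so rows that do not move let the fingers close. It gives the time, the measured TCP pose, the force and the opening at its end, in the units of the state.
- readout.state(): the state, without advancing time (a new reading comes with each control period).
- eyes.capture(name): name is "scene" or "side" or "wrist"; returns a dict with "img" (480x640x3 uint8, red, green, blue), "fov_y" (degrees; the focal length in pixels is half the picture's height over the tangent of half this angle, whatever the lens; pixels are square), "cx", "cy" (the principal point, pixels), "rvec" (rotation vector, rad) and "tvec" (3), from world to camera coordinates, as OpenCV has them; the wrist camera has in their place "T_tool_cam" (4x4, takes a point from camera to tool coordinates, whose origin is the TCP and whose axes are the tool frame's). Camera axes: x right, y down, z forward; pixel columns grow to the right and rows downward; lengths in mm; the calibration is good to about 2 mm. A picture is of the moment at which its call begins: read the wrist's pose just before it. There is no depth.
- ctrl.hand_in(): hands the job in, once; it reports no verdict.
The state is a dict: "time": time; "qpos": joint angles; "qd": joint speeds; "joint_torque": joint torques, N m; "tool_pos": TCP position; "tool_rot": TCP orientation; "contact_force": force on the tool from outside, world axes, zero at the start; "torque": the same for the moment, N m; "opening": opening from 0.0 (shut) to 1.0 (fully open).
Only numpy, scipy, OpenCV 4.12 (cv2) and the standard library are available. Lean on these libraries where they do the work, as an engineer would, in place of code of your own. Each camera call takes 0.05 s, during which the arm holds its last target. There are 200 camera calls.

## Task

Do the start-of-shift check of the printer's emergency stop: push the red mushroom button on the yellow box all the way down until it latches and stays down, then grip it and twist it clockwise (seen from above) so that it is reset and pops back up to its full height. Let go of it when done, and never press the black mushroom button on the grey box.

Things in the scene. Friction and masses are not known exactly. Their poses are not given: they have to be found in the camera images.
- stop_top (a point): centre of the flat top of the red mushroom head: upright cylinder, 44 mm across, 24 mm thick, white marks on top, on the yellow box (96 x 96 x 70 mm high, fixed). Up, its top is 118 mm above the bench and its underside 24 mm above the box's lid; under it only a stem (20 mm across) and a collar (32 mm across, 10 mm high). z points up the button's axis; x, y turn with the head. Moves with the head
- stop_press (a joint): press of the red mushroom, m: 0 up (reset), 0.012 bottom stop. A spring pushes it up (4 N, rising to 9 N at the bottom; a catch adds up to 6 N on the way). Past about 0.009 it latches, and stays at about 0.008 when let go, until it is turned
- stop_turn (a joint): clockwise turn (from above) of the red head, rad: 0 at rest, stop at 1.4; light spring, under 0.06 N m. When latched down, the catch lets go at about 0.75 (43 degrees); 1.05 (60 degrees) is a sure reset. It then springs up once the fingers allow it (a firm grip held still keeps it down until opened); the turn springs back to 0 by itself in about a second
- feed_press (a joint): press of the black mushroom (same size and shape, no marks) on the grey box (same size), m: 0 up, 0.012 down. A plain spring button of another function, to be left unpressed. Its box stands at least 140 mm from the yellow one, centre to centre
Mind the look-alikes: they are no part of the job. What is shaped like the part that bears stop_top but blue, green or pink is not meant.

How it is judged:
By the outcome, as a careful person would: the job done as asked, in the order asked, and still so for the second after the job is handed in, with the robot touching nothing.
It also fails if it takes over 42 s, if anything falls off the work surface, if the arm or the gripper's body presses on something with over 40 N, if the wrist force passes 120 N, or if a joint passes its speed limit or range.

## Working session

There is one attempt and no reset: what is moved stays moved. The work goes in short steps, Python scripts to look and compute and a tool call to move; the robot and the scene stay as the last step left them, time stands still between calls to the robot, and variables do not carry over. Pictures are saved under pics/ and viewed, about 8 in all and at most 12, crops included, and the job is handed in when it is done.

Besides the shell and the picture viewer there is one more tool, called after ">>>" as name(argument=value, ...) on one line, values as JSON. step_arm: Moves the arm, as the interface text tells. Its arguments: {"type":"object","properties":{"motion":{"type":"array","items":{"type":"array"}},"force":{"type":"number"}},"required":["motion"]}

```bash
mkdir -p pics
cat > h.py <<'E'
import numpy as np, cv2
from station import readout, eyes, ctrl
def cap(n,f):
    s=readout.state(); c=eyes.capture(n); cv2.imwrite('pics/'+f,c['img'][:,:,::-1])
    c['s']=s; return c
E
python3 - <<'E'
from h import *
import pickle
a=cap('scene','s1.png');b=cap('side','d1.png');c=cap('wrist','w1.png')
pickle.dump((a,b,c),open('c1.pkl','wb'))
i=np.hstack([cv2.resize(x['img'],(400,300)) for x in(a,b)]);
s=a['s'];print(s)
print({k:v for k,v in a.items() if k not in('img','s')},{k:v for k,v in c.items() if k not in('img','s')})
E
```

```text
{'time': 0.0, 'qpos': array([ 1.2031168 ,  0.4694839 , -0.04861633,  1.53370802,  0.0240964 ,
        1.1409748 , -0.08232215]), 'qd': array([ 1.04141777e-03, -1.54791294e-03, -1.25985778e-04, -3.49201307e-05,
       -6.08510851e-04,  1.56864981e-03, -1.31850184e-03]), 'joint_torque': array([-2.97799006e-04, -5.10307610e+01, -4.66575113e-02, -2.37716103e+01,
        1.07421790e-02,  7.50002218e-03, -1.28869237e-05]), 'tool_pos': array([ 224.15557179, -636.07287027,  230.22688027]), 'tool_rot': array([ 0.11907495, -0.11935336,  0.69767371, -0.69629543]), 'contact_force': array([-0.93311815,  0.30929302, -0.95459508]), 'torque': array([-0.01287619, -0.01654227, -0.03305433]), 'opening': 1.004661204498318}
{'fov_y': 49.84786065221223, 'cx': 321.8770363588223, 'cy': 244.78243971372098, 'rvec': array([ 1.57561809,  1.92768778, -0.8749776 ]), 'tvec': array([ 107.94052258, -276.46215483, 1331.97249698])} {'fov_y': 62.07568213241889, 'cx': 321.0035416781778, 'cy': 235.13459153070687, 'T_tool_cam': array([[-1.27607193e-05,  9.64041004e-01,  2.65753537e-01,
        -6.83998355e+01],
       [ 1.03792246e-03, -2.65753381e-01,  9.64040488e-01,
        -1.43390955e+02],
       [ 9.99999461e-01,  2.88133414e-04, -9.97208604e-04,
        -1.52909755e+00],
       [ 0.00000000e+00,  0.00000000e+00,  0.00000000e+00,
         1.00000000e+00]])}
```

View pics/s1.png

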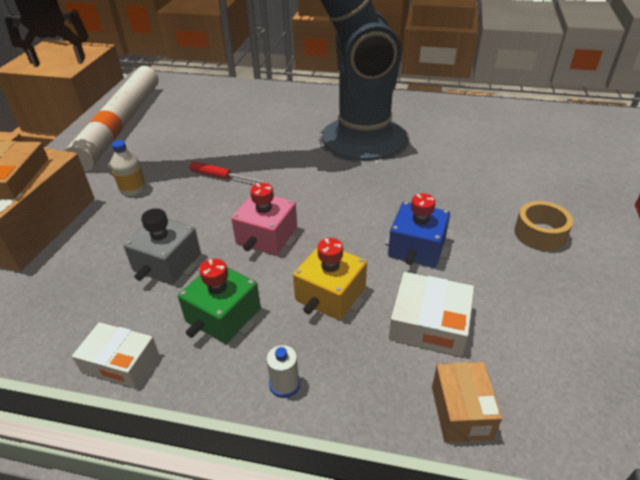

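View pics/d1.png

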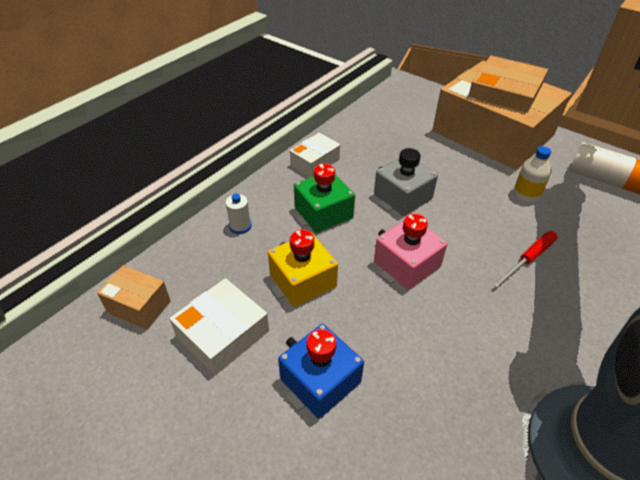

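The yellow box's red head is at about (330,247) in the scene view and (302,240) in the side view. The black head is at (154,222) and (409,158).

```bash
cat > tri.py <<'E'
from h import *
from scipy.optimize import least_squares
def K(c):
    f=240/np.tan(np.radians(c['fov_y'])/2); return np.array([[f,0,c['cx']],[0,f,c['cy']],[0,0,1.]])
def proj(c,P): return cv2.projectPoints(np.float64(P).reshape(-1,1,3),c['rvec'],c['tvec'],K(c),None)[0][:,0]
def ray(c,p,z):
    R=cv2.Rodrigues(c['rvec'])[0]; C=-R.T@c['tvec']; d=R.T@np.linalg.inv(K(c))@np.r_[p,1]; return C+d*(z-C[2])/d[2]
E
python3 - <<'E'
from tri import *
import pickle
a,b,c=pickle.load(open('c1.pkl','rb'))
th=np.linspace(0,6.283,40,endpoint=False)
def headbox(x,y,zt): # silhouette pts
    return np.array([[x+22*np.cos(t),y+22*np.sin(t),z] for z in(zt,zt-24) for t in th])
def blob(c,p,r=24):
    h=cv2.cvtColor(c['img'],cv2.COLOR_RGB2HSV); m=((h[...,0]<8)|(h[...,0]>172))&(h[...,1]>150)&(h[...,2]>60)
    w=np.zeros_like(m); w[p[1]-r:p[1]+r,p[0]-r:p[0]+r]=1; m&=w
    n,l,s,_=cv2.connectedComponentsWithStats(m.astype(np.uint8)); i=1+np.argmax(s[1:,4]); return s[i]
for nm,pa,pb in [('yellow',(330,250),(302,243)),('green',(214,272),(324,177)),('pink',(262,195),(415,227))]:
    A,B=blob(a,pa),blob(b,pb)
    def res(v):
        o=[]
        for c_,s in((a,A),(b,B)):
            q=proj(c_,headbox(*v)); lo,hi=q.min(0),q.max(0); o+=[lo[0]-s[0]+.5,hi[0]-s[0]-s[2]+.5,lo[1]-s[1]+.5,hi[1]-s[1]-s[3]+.5]
        return o
    v=least_squares(res,[*ray(a,pa,106)[:2],118],loss='soft_l1'); print(nm,A,B,v.x.round(1),np.round(v.fun,1))
print('black',ray(a,(154,220),106),ray(b,(409,157),106))
print('bluebottle',ray(a,(281,350),80))
from scipy.spatial.transform import Rotation as R
s=a['s'];q=s['tool_rot'];print(R.from_quat(np.r_[q[1:],q[0]]).as_matrix().round(3))
h=cv2.cvtColor(a['img'],cv2.COLOR_RGB2HSV)
# yellow lid corners by eye crop
cr=np.hstack([cv2.resize(x['img'][y0:y0+100,x0:x0+100],(400,400),interpolation=cv2.INTER_CUBIC) for x,x0,y0 in((a,280,225),(b,252,220))])
cv2.imwrite('pics/cr1.png',cr[:,:,::-1])
E
```

```text
yellow [318 238  25  25 442] [290 229  24  26 431] [549.5  21.9 119.8] [-1.   0.7 -1.9  1.6 -0.8  0.7 -0.7  1.1]
green [200 259  27  27 504] [314 163  21  22 326] [ 635.  -151.7  119.3] [-1.8  1.3 -1.7  1.5 -0.6  0.6 -0.5  0.8]
pink [251 183  21  21 310] [403 214  25  24 424] [ 416.8 -137.9  118.1] [-1.7  1.7 -1.1  1.9 -0.7  0.9 -1.3  1.3]
black [ 529.28816058 -304.69968517  106.        ] [ 531.30465379 -306.99857025  106.        ]
bluebottle [742.08367687 -11.53153327  80.        ]
[[-0.943 -0.001  0.332]
 [-0.332  0.002 -0.943]
 [ 0.    -1.    -0.002]]
```

View pics/cr1.png

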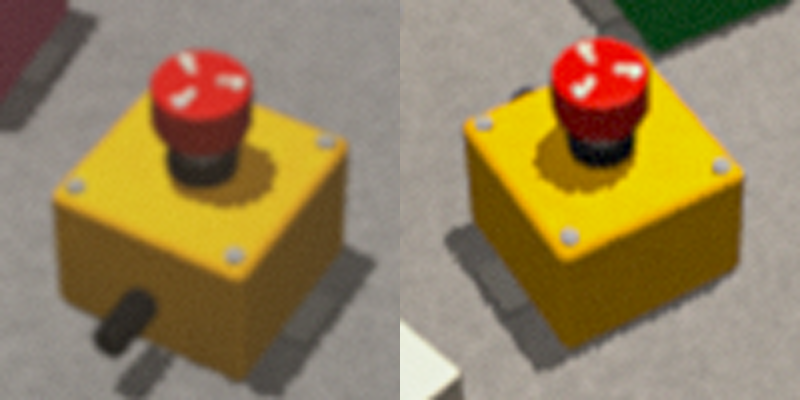

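The crop shows the red head up on the yellow box, with clear space around it. Its top centre is about (549.5, 21.9, 118–120). I'll move above it with the fingers closing on the way.

>>> step_arm(motion=[[0, [-33, 0, -32], 0], [0, [-33, 0, -32], 0], [0, [-33, 0, -32], 0], [0, [-33, 0, -32], 0], [0, [-33, 0, -32], 0], [0, [-33, 0, -32], 0], [0, [-33, 0, -32], 0], [0, [-33, 0, -32], 0], [0, [-33, 0, -32], 0], [0, [-33, 0, -32], 0], [0, [-33, 0, -32], 0], [0, [-33, 0, -32], 0]], force=60)

```text
time: 1.35
tool_pos: [470.6, -141.2, 231.4]
tool_rot: [-0.119, 0.119, -0.697, 0.697]
contact_force: [0.0, 0.0, -0.3]
opening: -0.005
```

>>> step_arm(motion=[[0, [-32, 15, -32], 0], [0, [-32, 20, -32], 0], [0, [-32, 20, -32], 0], [0, [-32, 15, -32], 0], [0, [0, 0, 0], 0]])

```text
time: 1.85
tool_pos: [548.6, 28.1, 159.4]
tool_rot: [0.122, -0.123, 0.698, -0.695]
contact_force: [-0.9, 0.0, 1.0]
opening: 0.001
```

Run:
```python
from tri import *
c=cap('wrist','w2.png');a=cap('scene','s2.png');s=c['s'];print(s['tool_pos'],s['qpos'].round(2),s['contact_force'].round(1))
from scipy.spatial.transform import Rotation as R
q=s['tool_rot'];Rt=R.from_quat(np.r_[q[1:],q[0]]).as_matrix();print(Rt.round(3))
T=np.eye(4);T[:3,:3]=Rt;T[:3,3]=s['tool_pos'];M=np.linalg.inv(T@c['T_tool_cam'])
c['rvec']=cv2.Rodrigues(M[:3,:3])[0];c['tvec']=M[:3,3]
im=c['img'].copy()
th=np.linspace(0,6.28,60)
for z in(118,94): cv2.polylines(im,[np.int32(proj(c,[[549.5+22*np.cos(t),21.9+22*np.sin(t),z] for t in th]))],1,(0,255,255))
cv2.imwrite('pics/w2.png',im[:,:,::-1])
```

```text
[548.62844675  28.07507071 159.3522538 ] [ 0.21  0.38 -0.42  1.89  0.19  0.91 -1.52] [-0.9  0.   1. ]
[[-0.94  -0.002  0.342]
 [-0.342  0.005 -0.94 ]
 [ 0.001 -1.    -0.005]]
```

View pics/w2.png

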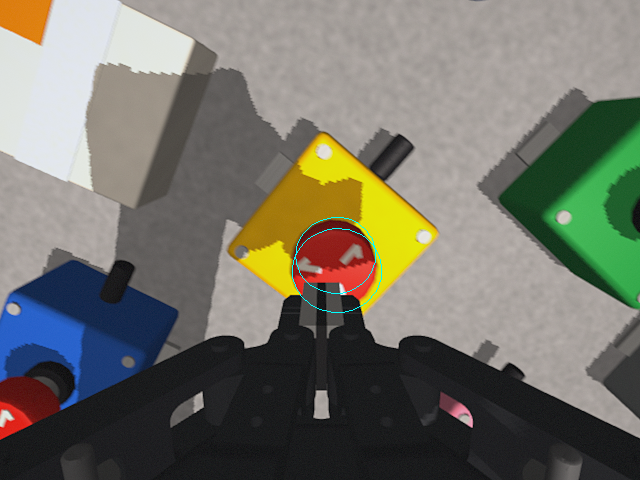

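The wrist view shows the head at (335,262) px. The projected estimate (337,265) agrees within about 1.5 mm, so I'll refine to about (549, 23) and descend.

>>> step_arm(motion=[[0, [1, 12, 5], 0], [0, [0, 15, 0], 0], [0, [0, 9, 0], 0], [0, [0, 4, 0], 0], [0, [0, 4, 0], 0], [0, [0, 4, 0], 0], [0, [0, 2, 0], 0], [0, [0, 0, 0], 0]])

```text
time: 2.75
tool_pos: [549.3, 14.4, 112.3]
tool_rot: [-0.119, 0.119, -0.696, 0.698]
contact_force: [-1.2, -0.8, 3.2]
opening: -0.0
```

The earlier reading was taken during overshoot, so the tool is now 8 mm off in y. I'll lift, recentre and then press.

>>> step_arm(motion=[[0, [0, -12, 0], 0], [0, [-2.5, 0, -7], 0], [0, [0, 0, 0], 0], [0, [0, 4, 0], 0], [0, [0, 4, 0], 0], [0, [0, 3, 0], 0], [0, [0, 3, 0], 0], [0, [0, 2, 0], 0], [0, [0, 2, 0], 0], [0, [0, 0, 0], 0]])

```text
time: 3.75
tool_pos: [549.5, 23.5, 111.9]
tool_rot: [-0.119, 0.119, -0.696, 0.698]
contact_force: [-17.4, -0.8, 49.1]
opening: -0.001
```

```bash
python3 -c "
from h import *
s=readout.state();print(s['tool_pos'],s['contact_force'],s['qd'].round(3))"
```

```text
[549.51813229  23.52065846 111.8680125 ] [-17.35148892  -0.77885519  49.06754351] [-0.    -0.001  0.002  0.004 -0.002 -0.006  0.   ]
```

Run:
```python
from tri import *
a=cap('scene','s3.png');b=cap('side','d3.png');c=cap('wrist','w3.png')
cr=np.hstack([cv2.resize(x['img'][y0:y0+100,x0:x0+100],(400,400),interpolation=cv2.INTER_CUBIC) for x,x0,y0 in((a,280,200),(b,252,195))])
cv2.imwrite('pics/cr3.png',cr[:,:,::-1])
```

```text
(no output)
```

View pics/cr3.png

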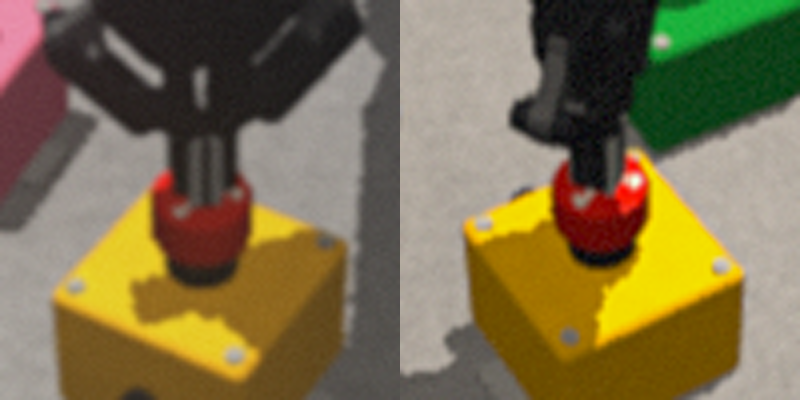

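The crops show the head pushed down close to its collar with the fingertips on top. I'll lift off and check the latch.

>>> step_arm(motion=[[0, [0, -10, 0], 0], [85, [0, -30, 0], 0], [85, [0, -40, 0], 0], [85, [0, -10, 0], 0], [85, [0, 0, 0], 0], [85, [0, 0, 0], 0]])

```text
time: 4.5
tool_pos: [548.3, 22.5, 193.9]
tool_rot: [0.118, -0.12, 0.697, -0.697]
contact_force: [0.0, -1.5, -0.8]
opening: 0.847
```

```bash
cat >> tri.py <<'E'
def fit(c,p,r=30):
    h=cv2.cvtColor(c['img'],cv2.COLOR_RGB2HSV); m=((h[...,0]<8)|(h[...,0]>172))&(h[...,1]>150)&(h[...,2]>60)
    w=np.zeros_like(m); w[p[1]-r:p[1]+r,p[0]-r:p[0]+r]=1; m&=w
    n,l,s,_=cv2.connectedComponentsWithStats(m.astype(np.uint8)); return s[1+np.argmax(s[1:,4])]
E
python3 - <<'E'
from tri import *
s=readout.state();print(s['tool_pos'],s['contact_force'].round(1),s['opening'])
a=cap('scene','s4.png');b=cap('side','d4.png');c=cap('wrist','w4.png')
print(fit(a,(330,250)),fit(b,(302,243)))
cr=np.hstack([cv2.resize(x['img'][y0:y0+100,x0:x0+100],(400,400),interpolation=cv2.INTER_CUBIC) for x,x0,y0 in((a,280,225),(b,252,220))])
cv2.imwrite('pics/cr4.png',cr[:,:,::-1])
E
```

```text
[548.27000924  22.47036439 193.87393429] [ 0.  -1.5 -0.8] 0.8474648223200558
[318 238  24  25 434] [290 230  24  26 426]
```

View pics/cr4.png

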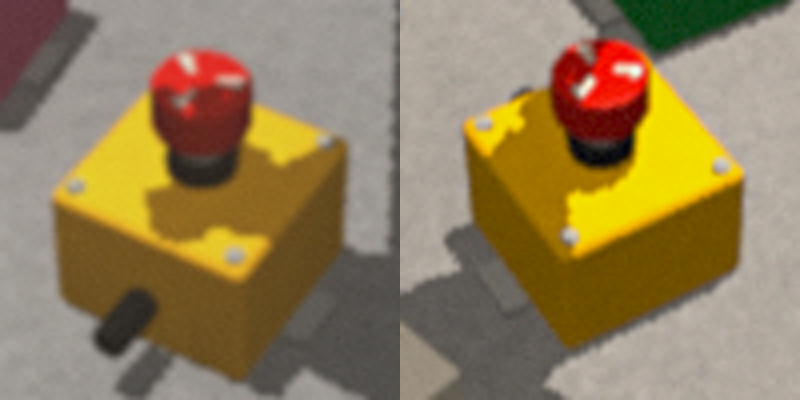

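Compared with the start, the head is back up (rows 238/230, was 238/229), so it didn't latch. I'll measure how far it was actually pushed.

Run:
```python
from tri import *
import pickle
a,b,_=pickle.load(open('c1.pkl','rb'))
def edge(f,cols,r0,r1,tr=0.5):
    im=cv2.imread('pics/'+f).astype(float)+1e-6; r=im[...,2]/im.sum(2); o=[]
    for c in cols:
        col=r[r0:r1,c]
        k=[i for i in range(len(col)-1) if col[i]>tr>=col[i+1]]
        o.append(r0+k[-1]+(col[k[-1]]-tr)/(col[k[-1]]-col[k[-1]+1]) if k else np.nan)
    return np.round(o,1)
for f in('s1','s3','s4'): print(f,edge(f+'.png',range(324,337,2),250,272,.55))
for f in('d1','d3','d4'): print(f,edge(f+'.png',range(296,309,2),243,262,.55))
for c in(a,b):
    print('px per 12mm',(proj(c,[549,22,106])-proj(c,[549,22,118]))[0], 'tcp',proj(c,[549.5,23.5,111.9]),proj(c,[549.5,23.5,106]))
    print('head top centre',proj(c,[549,22,118]))
for n in('s3','d3'):
    im=cv2.imread(f'pics/{n}.png');c=a if n=='s3' else b
    print(n)
x=cv2.imread('pics/s3.png')[60:300,180:480];cv2.imwrite('pics/cr5.png',np.hstack([cv2.resize(x,(400,320)),cv2.resize(cv2.imread('pics/d3.png')[60:300,180:480],(400,320))]))
```

```text
s1 [261.1 262.  262.1 262.4 262.  261.8 261.1]
s3 [264.4 265.3 265.5 265.9 265.6 265.2 264.8]
s4 [261.6 262.1 262.3 262.2 262.2 262.  261.5]
d1 [254.8 254.2 254.8 254.6 254.8 254.7 254. ]
d3 [256.9 257.6 258.4 258.4 257.9 257.3 256.7]
d4 [254.4 254.5 254.7 254.6 254.7 255.  254.3]
px per 12mm [0.06572797 5.34495427] tcp [[330.77646246 248.00538899]] [[330.8048358  250.62119793]]
head top centre [[329.91416227 244.96191165]]
px per 12mm [0.11799355 4.80728672] tcp [[300.98578035 240.47705457]] [[301.04736547 242.8283162 ]]
head top centre [[301.69910752 237.66397904]]
s3
d3
```

View pics/cr5.png

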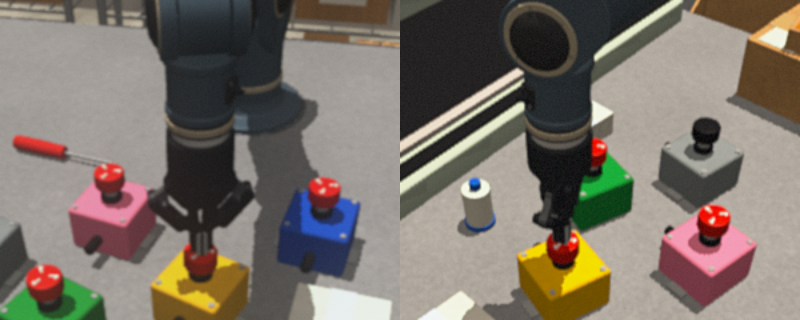

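Pushed down, the head had travelled about 7.5 mm (3.4 and 3.0 px) and stopped short of the latch, with no other contact visible. I'll press again in smaller increments and watch the force.

>>> step_arm(motion=[[0, [0, 30, 0], 0], [0, [0, 30, 0], 0], [0, [0, 10, 0], 0], [0, [0, 5, 0], 0], [0, [0, 0, 0], 0], [0, [0, 0, 0], 0], [0, [0, 0, 0], 0]])

```text
time: 5.35
tool_pos: [550.1, 22.9, 121.5]
tool_rot: [-0.12, 0.118, -0.697, 0.697]
contact_force: [0.0, -0.1, -1.3]
opening: 0.001
```

>>> step_arm(motion=[[0, [0, 4, 0], 0], [0, [0, 0, 0], 0], [0, [0, 0, 0], 0]])

```text
time: 5.65
tool_pos: [550.3, 22.9, 117.2]
tool_rot: [-0.12, 0.118, -0.697, 0.697]
contact_force: [0.4, 0.4, 3.8]
opening: -0.002
```

>>> step_arm(motion=[[0, [0, 4, 0], 0], [0, [0, 0, 0], 0], [0, [0, 0, 0], 0]])

```text
time: 5.95
tool_pos: [550.3, 22.9, 113.7]
tool_rot: [-0.12, 0.118, -0.697, 0.697]
contact_force: [1.3, 0.5, 6.7]
opening: 0.001
```

>>> step_arm(motion=[[0, [0, 3, 0], 0], [0, [0, 0, 0], 0], [0, [0, 0, 0], 0]])

```text
time: 6.25
tool_pos: [550.2, 22.9, 110.0]
tool_rot: [-0.12, 0.118, -0.697, 0.697]
contact_force: [1.5, 0.4, 4.1]
opening: -0.002
```

>>> step_arm(motion=[[0, [0, 2, 0], 0], [0, [0, 0, 0], 0], [0, [0, 0, 0], 0]])

```text
time: 6.55
tool_pos: [550.2, 22.9, 108.2]
tool_rot: [-0.12, 0.118, -0.697, 0.697]
contact_force: [1.3, -0.5, 7.6]
opening: 0.0
```

>>> step_arm(motion=[[0, [0, 2, 0], 0], [0, [0, 0, 0], 0], [0, [0, 0, 0], 0]])

```text
time: 6.85
tool_pos: [550.3, 22.9, 106.3]
tool_rot: [-0.12, 0.118, -0.697, 0.697]
contact_force: [-0.2, -1.0, 8.4]
opening: -0.0
```

This press is passing the earlier blockage, so I'll go to the bottom stop.

>>> step_arm(motion=[[0, [0, 2, 0], 0], [0, [0, 0, 0], 0], [0, [0, 1.5, 0], 0], [0, [0, 0, 0], 0], [0, [0, 0, 0], 0]])

```text
time: 7.35
tool_pos: [550.5, 22.9, 105.7]
tool_rot: [-0.12, 0.118, -0.696, 0.698]
contact_force: [-5.5, -1.0, 27.8]
opening: -0.0
```

>>> step_arm(motion=[[0, [0, -5, 0], 0], [0, [0, -30, 0], 0], [85, [0, -40, 0], 8], [85, [0, -18, 0], 8], [85, [0, 0, 0], 0], [85, [0, 0, 0], 0]])

```text
time: 7.95
tool_pos: [548.1, 22.7, 193.9]
tool_rot: [-0.021, 0.022, -0.707, 0.707]
contact_force: [-1.1, -0.7, -0.6]
opening: 0.681
```

```bash
cat > chk.py <<'E'
from tri import *
import sys
t=sys.argv[1]
s=readout.state();print(s['time'],s['tool_pos'].round(1),s['contact_force'].round(1),s['opening'],s['qpos'].round(2))
a=cap('scene',f's{t}.png');b=cap('side',f'd{t}.png')
def edge(f,cols,r0,r1,tr=0.55):
    im=cv2.imread('pics/'+f).astype(float)+1e-6; r=im[...,2]/im.sum(2); o=[]
    for c in cols:
        col=r[r0:r1,c]
        k=[i for i in range(len(col)-1) if col[i]>tr>=col[i+1]]
        o.append(r0+k[-1]+(col[k[-1]]-tr)/(col[k[-1]]-col[k[-1]+1]) if k else np.nan)
    return np.array(o)
for n,cols,r0,r1,k in(('s',range(324,337,2),250,272,5.34),('d',range(296,309,2),243,262,4.81)):
    print('down mm',(np.median(edge(n+t+'.png',cols,r0,r1)-edge(n+'1.png',cols,r0,r1))*12/k).round(1))
print(fit(a,(330,250)),fit(b,(302,243)))
cr=np.hstack([cv2.resize(x['img'][y0:y0+100,x0:x0+100],(400,400),interpolation=cv2.INTER_CUBIC) for x,x0,y0 in((a,280,225),(b,252,220))])
cv2.imwrite(f'pics/cr{t}.png',cr[:,:,::-1])
E
python3 chk.py 7
```

```text
7.95 [548.1  22.7 193.9] [-1.1 -0.7 -0.6] 0.6813214350016991 [ 0.18  0.33 -0.37  1.86  0.14  0.98 -1.76]
down mm 8.6
down mm 9.5
[319 241  23  26 441] [291 233  23  26 411]
```

The head is latched: it sits about 8–9 mm lower with nothing touching it. A positive twist lowers j7 (now −1.76, limit −2.66), so I'll turn back first and then straddle the head.

>>> step_arm(motion=[[85, [0, 0, 0], -8], [85, [0, 0, 0], -8], [85, [0, 0, 0], -8], [85, [0, 0, 0], -8], [85, [0, 20, 0], -8], [85, [0, 30, 0], -8], [85, [0, 30, 0], 0], [85, [0, 20, 0], 0], [85, [0, 10, 0], 0], [85, [0, 5, 0], 0], [85, [0, 0, 0], 0], [85, [0, 0, 0], 0]], force=30)

```text
time: 9.25
tool_pos: [549.8, 23.0, 80.5]
tool_rot: [-0.307, 0.306, -0.637, 0.637]
contact_force: [-0.8, 0.5, -0.2]
opening: 0.993
```

```bash
python3 chk.py 8
python3 - <<'E'
from h import *
a=cv2.imread('pics/cr8.png');c=cap('wrist','w8.png')['img'][:,:,::-1]
cv2.imwrite('pics/v8.png',np.hstack([cv2.resize(a,(400,200)),cv2.resize(c,(400,300))[50:250]]))
E
```

```text
9.25 [549.8  23.   80.5] [-0.8  0.5 -0.2] 0.9931295180370341 [ 0.25  0.5  -0.48  1.95  0.32  0.77 -1.08]
down mm 10.2
down mm nan
[319 242  23  26 446] [290 236  10  22 137]
```

View pics/v8.png

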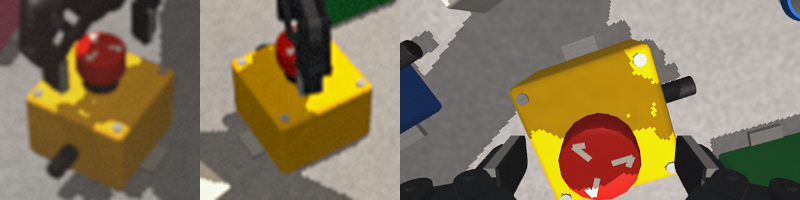

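The fingers straddle the latched head, which is centred between them in the wrist view (600,155), and no force is showing. Now I'll close and twist.

>>> step_arm(motion=[[35, [0, 0, 0], 0], [35, [0, 0, 0], 0], [35, [0, 0, 0], 0], [35, [0, 0, 0], 0], [35, [0, 0, 0], 0], [35, [0, 0, 0], 0], [35, [0, 0, 0], 0]], force=30)

```text
time: 10.1
tool_pos: [549.2, 22.8, 80.0]
tool_rot: [-0.307, 0.307, -0.637, 0.637]
contact_force: [-1.3, -0.4, 3.2]
opening: 0.507
```

>>> step_arm(motion=[[35, [0, 0, 0], 7], [35, [0, 0, 0], 7], [35, [0, 0, 0], 7], [35, [0, 0, 0], 7], [35, [0, 0, 0], 7], [35, [0, 0, 0], 7], [35, [0, 0, 0], 7], [35, [0, 0, 0], 7], [35, [0, 0, 0], 7], [35, [0, 0, 0], 7], [35, [0, 0, 0], 0], [35, [0, 0, 0], 0]])

```text
time: 11.3
tool_pos: [549.3, 22.6, 80.4]
tool_rot: [0.114, -0.114, -0.698, 0.698]
contact_force: [-1.5, -0.3, 7.1]
opening: 0.507
```

```bash
python3 chk.py 9; python3 -c "
from h import *
s=readout.state();print(s['torque'])
a=cv2.imread('pics/cr9.png');c=cap('wrist','w9.png')['img'][:,:,::-1]
cv2.imwrite('pics/v9.png',np.hstack([cv2.resize(a,(400,200)),cv2.resize(c,(400,300))[50:250]]))"
```

```text
11.3 [549.3  22.6  80.4] [-1.5 -0.3  7.1] 0.5066902758652289 [ 0.02  0.46 -0.17  1.96  0.12  0.73 -2.12]
down mm 9.7
down mm 9.3
[317 242  23  26 413] [293 233  22  26 401]
[-0.14214343  0.47538781  0.08403452]
```

View pics/v9.png

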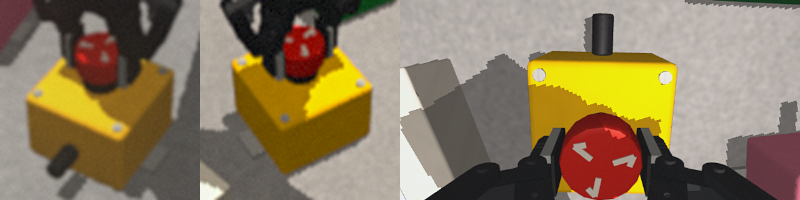

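The white marks stayed fixed relative to the jaws, so the head turned with them by about 70°. The tool now feels about 7 N upward, so the catch has let go. I'll open, let it spring up and retreat.

>>> step_arm(motion=[[85, [0, 0, 0], 0], [85, [0, 0, 0], 0], [85, [0, 0, 0], 0], [85, [0, 0, 0], 0], [85, [0, 0, 0], 0], [85, [0, 0, 0], 0], [85, [0, -10, 0], 0], [85, [0, -30, 0], 0], [85, [0, -40, 0], 0], [85, [0, -40, 0], 0], [85, [0, 0, 0], 0], [85, [0, 0, 0], 0]])

```text
time: 12.65
tool_pos: [549.8, 22.8, 201.5]
tool_rot: [-0.113, 0.115, 0.698, -0.698]
contact_force: [0.4, 0.3, -0.5]
opening: 0.988
```

>>> step_arm(motion=[[85, [0, 0, 0], 0], [85, [0, 0, 0], 0], [85, [0, 0, 0], 0], [85, [0, 0, 0], 0], [85, [0, 0, 0], 0], [85, [0, 0, 0], 0]])

```text
time: 13.25
tool_pos: [549.1, 22.8, 199.6]
tool_rot: [0.114, -0.114, -0.698, 0.698]
contact_force: [0.1, -0.5, 0.7]
opening: 0.991
```

```bash
python3 chk.py 10
```

```text
13.25 [549.1  22.8 199.6] [ 0.1 -0.5  0.7] 0.9911682126625262 [ 0.04  0.31 -0.19  1.86  0.07  0.98 -2.08]
down mm 0.8
down mm -0.2
[318 239  24  24 416] [290 229  23  27 433]
```

View pics/cr10.png

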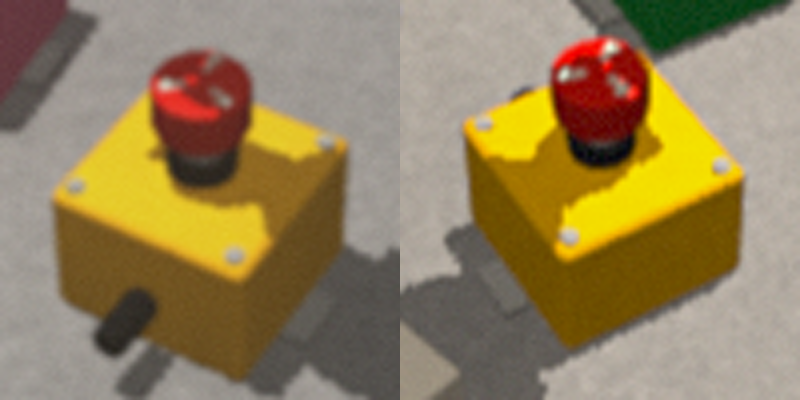

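The head is at full height (within about 0.8 mm), but its marks still look turned. I'll wait and compare.

>>> step_arm(motion=[[85, [0, -10, 0], 0], [85, [0, 0, 0], 0], [85, [0, 0, 0], 0], [85, [0, 0, 0], 0], [85, [0, 0, 0], 0], [85, [0, 0, 0], 0], [85, [0, 0, 0], 0], [85, [0, 0, 0], 0], [85, [0, 0, 0], 0], [85, [0, 0, 0], 0], [85, [0, 0, 0], 0], [85, [0, 0, 0], 0]])

```text
time: 14.55
tool_pos: [549.2, 22.8, 209.8]
tool_rot: [0.114, -0.114, -0.698, 0.698]
contact_force: [0.7, -0.6, 0.5]
opening: 1.0
```

```bash
python3 chk.py 11
python3 - <<'E'
import cv2,numpy as np
A=[cv2.imread(f'pics/{n}{t}.png')[y:y+40,x:x+40] for n,x,y in(('s',310,230),('d',282,222)) for t in(1,7,10,11)]
cv2.imwrite('pics/v11.png',np.vstack([np.hstack([cv2.resize(i,(200,200),interpolation=3) for i in A[k:k+4]]) for k in(0,4)]))
E
```

```text
14.55 [549.2  22.8 209.8] [ 0.7 -0.6  0.5] 1.0001182563166904 [ 0.04  0.3  -0.2   1.85  0.07  1.   -2.08]
down mm 0.7
down mm 0.1
[318 239  24  24 413] [290 229  23  27 430]
```

View pics/v11.png

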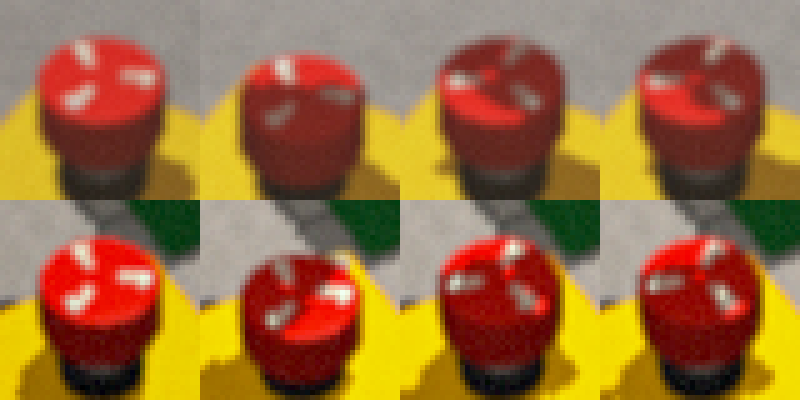

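The marks look about 45–50° clockwise of their start position, though the head is up. I'll measure the residual turn numerically and see whether it's still creeping back.

>>> step_arm(motion=[[85, [0, -10, 0], 0], [85, [0, 0, 0], 0], [85, [0, 0, 0], 0], [85, [0, 0, 0], 0], [85, [0, 0, 0], 0], [85, [0, 0, 0], 0], [85, [0, 0, 0], 0], [85, [0, 0, 0], 0], [85, [0, 0, 0], 0], [85, [0, 0, 0], 0], [85, [0, 0, 0], 0], [85, [0, 0, 0], 0]])

```text
time: 15.85
tool_pos: [549.2, 22.8, 219.8]
tool_rot: [0.114, -0.114, -0.698, 0.698]
contact_force: [0.5, 0.3, 1.3]
opening: 0.994
```

```bash
python3 chk.py 12
cat > ang.py <<'E'
from tri import *
import pickle,sys
a,b,_=pickle.load(open('c1.pkl','rb'))
th=np.radians(np.arange(360)); rr=np.arange(8,17)
def prof(n,t,z):
    c=a if n=='s' else b; im=cv2.imread(f'pics/{n}{t}.png').astype(np.float32)
    s=1-im.min(2)/(im.max(2)+1)
    P=[[549.5+r*np.cos(x),22+r*np.sin(x),z] for r in rr for x in th]
    q=proj(c,P).astype(np.float32); v=cv2.remap(s,q[:,0].reshape(len(rr),-1),q[:,1].reshape(len(rr),-1),cv2.INTER_LINEAR)
    p=-v.mean(0); return p-p.mean()
for t,z in((4,118),(7,110),(10,118),(11,118),(12,118)):
    for n in'sd':
        p0,p=prof(n,1,118),prof(n,t,z)
        cc=np.array([np.dot(p0,np.roll(p,k)) for k in range(360)])/np.linalg.norm(p0)/np.linalg.norm(p)
        k=cc[:120].argmax(), cc[120:240].argmax()+120, cc[240:].argmax()+240
        print(t,n,[(int(i),round(float(cc[i]),2)) for i in k])
E
python3 ang.py
```

```text
15.85 [549.2  22.8 219.8] [0.5 0.3 1.3] 0.9943932684089565 [ 0.04  0.29 -0.2   1.84  0.06  1.02 -2.08]
down mm 0.4
down mm -0.1
[318 239  24  24 420] [290 229  23  27 434]
4 s [(0, 0.97), (120, 0.92), (359, 0.97)]
4 d [(0, 1.0), (239, 0.8), (359, 1.0)]
7 s [(1, 0.97), (120, 0.89), (359, 0.96)]
7 d [(0, 0.99), (239, 0.74), (359, 0.99)]
10 s [(49, 0.97), (168, 0.84), (289, 0.89)]
10 d [(48, 0.97), (167, 0.81), (288, 0.86)]
11 s [(48, 0.96), (167, 0.84), (288, 0.9)]
11 d [(47, 0.98), (166, 0.8), (287, 0.85)]
12 s [(48, 0.95), (168, 0.8), (288, 0.89)]
12 d [(47, 0.98), (166, 0.81), (287, 0.84)]
```

```bash
sed -i 's/^for t,z in.*/for t,z in((8,110),(9,110),(9,106),(9,118),(12,118)):/' ang.py; python3 ang.py; python3 -c "
import cv2,numpy as np
a=[cv2.imread(f'pics/w{t}.png')[300:480,200:440] for t in(8,9)]
cv2.imwrite('pics/v12.png',cv2.resize(np.hstack(a),(800,300)))"
```

```text
8 s [(1, 0.99), (120, 0.89), (359, 0.98)]
8 d [(114, 0.35), (120, 0.34), (353, 0.34)]
9 s [(71, 0.93), (191, 0.86), (311, 0.94)]
9 d [(69, 0.92), (187, 0.82), (309, 0.93)]
9 s [(80, 0.58), (185, 0.3), (311, 0.47)]
9 d [(71, 0.61), (178, 0.41), (305, 0.59)]
9 s [(11, 0.27), (120, 0.12), (359, 0.24)]
9 d [(83, 0.3), (195, 0.48), (316, 0.27)]
12 s [(48, 0.95), (168, 0.8), (288, 0.89)]
12 d [(47, 0.98), (166, 0.81), (287, 0.84)]
```

View pics/v12.png

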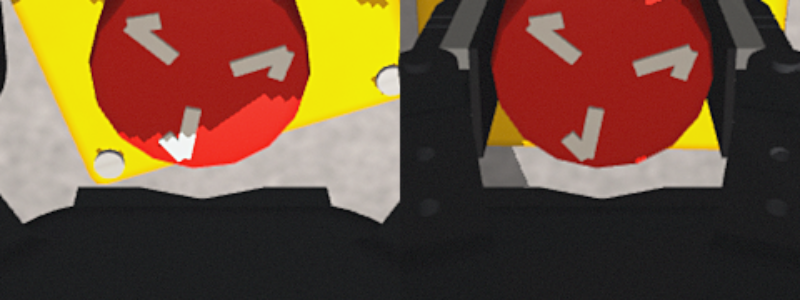

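The head did turn 70° in the grip, then stuck at 48° on the way back. It is up and reset, but not at its rest angle as described. I'll regrip it lightly at the raised height and guide it back to 0, with no downward push.

>>> step_arm(motion=[[85, [0, 40, 0], 0], [85, [0, 40, 0], 0], [85, [0, 30, 0], 0], [85, [0, 15, 0], 0], [85, [0, 7, 0], 0], [85, [0, 0, 0], 0], [85, [0, 0, 0], 0]], force=20)

```text
time: 16.65
tool_pos: [550.0, 22.9, 88.7]
tool_rot: [-0.114, 0.115, 0.698, -0.698]
contact_force: [0.5, 0.2, 0.0]
opening: 0.994
```

>>> step_arm(motion=[[40, [0, 0, 0], 0], [40, [0, 0, 0], 0], [40, [0, 0, 0], 0], [40, [0, 0, 0], 0], [40, [0, 0, 0], 0], [40, [0, 0, 0], 0], [40, [0, 0, 0], 0]])

```text
time: 17.35
tool_pos: [549.5, 22.6, 88.2]
tool_rot: [0.114, -0.115, -0.698, 0.698]
contact_force: [-0.3, -0.2, 3.6]
opening: 0.508
```

>>> step_arm(motion=[[40, [0, 0, 0], -8], [40, [0, 0, 0], -8], [40, [0, 0, 0], -8], [40, [0, 0, 0], -8], [40, [0, 0, 0], -8], [40, [0, 0, 0], -7], [40, [0, 0, 0], 0], [40, [0, 0, 0], 0]])

```text
time: 18.15
tool_pos: [549.5, 23.1, 88.0]
tool_rot: [0.173, -0.172, 0.686, -0.686]
contact_force: [-0.4, 1.1, 3.3]
opening: 0.507
```

```bash
python3 chk.py 13;sed -i 's/^for t,z in.*/for t,z in((13,118),):/' ang.py; python3 ang.py
```

```text
18.15 [549.5  23.1  88. ] [-0.4  1.1  3.3] 0.5067805348430808 [ 0.18  0.47 -0.38  1.95  0.24  0.77 -1.42]
down mm 2.4
down mm nan
[318 239  26  25 461] [305 238   9  17 103]
13 s [(1, 0.97), (121, 0.94), (359, 0.96)]
13 d [(115, 0.25), (120, 0.23), (240, 0.18)]
```

The head is back at 0. Release and retreat.

>>> step_arm(motion=[[85, [0, 0, 0], 0], [85, [0, 0, 0], 0], [85, [0, 0, 0], 0], [85, [0, 0, 0], 0], [85, [0, 0, 0], 0], [85, [0, 0, 0], 0], [85, [0, -10, 0], 0], [85, [0, -30, 0], 0], [85, [0, -40, 0], 0], [85, [0, -40, 0], 0], [85, [0, -20, 0], 0], [85, [0, 0, 0], 0]])

```text
time: 19.45
tool_pos: [551.3, 23.3, 232.3]
tool_rot: [-0.176, 0.171, -0.685, 0.686]
contact_force: [1.1, 0.1, -0.5]
opening: 0.998
```

>>> step_arm(motion=[[85, [0, 0, 0], 0], [85, [0, 0, 0], 0], [85, [0, 0, 0], 0], [85, [0, 0, 0], 0], [85, [0, 0, 0], 0], [85, [0, 0, 0], 0], [85, [0, 0, 0], 0]])

```text
time: 20.15
tool_pos: [549.2, 22.8, 227.7]
tool_rot: [-0.174, 0.174, -0.685, 0.685]
contact_force: [-0.4, 0.1, 0.4]
opening: 0.995
```

```bash
python3 chk.py 14;sed -i 's/^for t,z in.*/for t,z in((14,118),):/' ang.py; python3 ang.py
python3 -c "
import cv2,numpy as np
for n,x,y in(('s',154,222),('d',409,158)):
  i=[cv2.cvtColor(cv2.imread(f'pics/{n}{t}.png'),6)[y-25:y+25,x-25:x+25].astype(float) for t in(1,14)]; print('black diff',abs(i[0]-i[1]).mean())"
```

```text
20.15 [549.2  22.8 227.7] [-0.4  0.1  0.4] 0.9946424158415169 [ 0.23  0.3  -0.43  1.82  0.14  1.05 -1.33]
down mm 0.3
down mm 0.4
[318 238  25  25 441] [290 229  24  26 430]
14 s [(0, 1.0), (120, 0.89), (359, 1.0)]
14 d [(0, 1.0), (120, 0.81), (359, 1.0)]
black diff 8.6912
black diff 7.3068
```

```bash
python3 -c "
from h import *
print(ctrl.hand_in())"
```

```text
the job is handed in; nothing more can be done
None
```

The red emergency stop was pressed until it latched, then gripped, twisted clockwise about 70° so it popped back up, and let go. I handed the job in at about 20 s.

**What went wrong on the way**
- **Off-centre touch:** my first approach came down about 8 mm off centre because I had taken the position while the arm was still moving. It touched the head lightly, so I lifted and recentred.
- **First centred press failed:** the head stopped at about 7.5 mm with 49 N and came back up. I don't know why.
- **Second press latched:** a slower press reached the bottom stop at about 28 N. The head then stayed about 8–9 mm down with nothing touching it.
- **Turn did not spring back:** after I let go, the head was up but stuck at about 48° instead of returning to 0 as described. I gripped it lightly again, turned it back counterclockwise to 0 and released it.

**Last checks**
- **Height:** the head is within 0.4 mm of its starting height in both fixed cameras.
- **Turn:** about 0°, matching the starting picture in both cameras.
- **Gripper:** open and well clear above the button, with no contact force.
- **Black button:** the arm never went near it. The before-and-after picture comparison showed a small difference (7–9 grey levels) that I took as image noise without checking, so it doesn't prove the button was untouched.

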